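Change the specimen on the wax-bonding station

ROBOT

A 6-joint arm with a two-finger parallel gripper is mounted at the origin on a cart in front of the work surface, level with it; the furniture and walls round the work are solid. World frame = base frame: x ahead of the robot, y to its left, z up, the work surface at z = 0. Lengths are in m, angles in degrees, forces in N, time in s.
With the tool pointing down it reaches from about 0.325 to 0.85 m from the base axis. Payload 15.5 kg.
Tool frame: the origin (TCP) lies midway between the tips of the shut fingers; the grasp point (between the pads) lies ctrl.grasp_offset behind it (ctrl.grasp_offset is the distance from the TCP to the grasp point, in m); z points along the fingers, y is the line along which they close (so a half turn about z gives the same grasp; the last joint's range is limited). The gripper opens to 91 mm and grips with 3 to 60 N. Pads are 32 mm wide; open, the fingers measure 118 mm over their backs; the gripper's body (76 mm by 178 mm) begins 60 mm behind the grasp point.
Start: joints at [64.658, 28.281, 77.091, -0, 74.628, -5.472], TCP at [0.212, 0.588, 0.214] pointing down, gripper open.
Joint ranges: [-166.48, 166.48], [-47.26, 123.95], [12.59, 153.08], [-70.14, 250.14], [6.76, 159.57], [-176.63, 176.63]. Speed limits (degrees/s): [108.29, 108.29, 147.25, 172.46, 172.46, 172.46].

INTERFACE

Orientations are given as [roll, pitch, yaw] about the fixed x, y, z axes, in that order (R = Rz(yaw) Ry(pitch) Rx(roll)).
In Python, from station import ctrl, viewer gives the robot as it stands.
- The arm moves only by the tool jog_arm, never from a script. Its argument "moves" is a list of rows, each a list of 2 entries, a list of its own where there are three numbers: the shift along the tool's x, y, z in units of 50 mm (1.0 is 50 mm), then the turn, a rotation vector about the tool's x, y, z in units of 2 rad (1.0 is 2 rad). In form: [[[dx, dy, dz], [ax, ay, az]], ...]. A call has 1 to 10 rows; each row shifts and turns the commanded pose from where the row before left it, along the tool's axes as they then stand; what a row does not reach is not made up. A row lasts 1/8 s, in which the tool goes at most 62.5 mm and 10.7 degrees, less where a joint would pass 70% of its speed; a pose out of reach is approached as far as the arm can. A call with a number of a shift or a turn outside -1 to 1 is refused whole. A call with a gripper value outside its range is refused whole. "grip" is the finger opening in mm, from 0 to 91.2, set as the call begins (left out, the last holds). The fingers move at their own pace and stop on an object; "force" is the grip in N (left out, the last holds). Time passes only in rows, so rows that do not move let the fingers close. It gives the time, the measured TCP pose, the force, the opening and the grip force at its end, in the units of the state.
- ctrl.sense(): the state, without advancing time (a new reading comes with each control period).
- viewer.get_image(name): name is "scene" or "top"; returns (picture, depth): 420x560x3 uint8, blue, green, red; 420x560 float32, m along the optical axis (not along the pixel's ray), 0 where there is no reading.
- viewer.get_calibration(name): a dict with "intrinsics" (3x3 intrinsics, pixels), "world_to_cam" (4x4, takes a point from world to camera coordinates). Camera axes: x right, y down, z forward; pixel columns grow to the right and rows downward; lengths in m; the calibration is good to about 2 mm. A picture is of the moment at which its call begins. get_calibration takes no time and is no camera call.
- ctrl.hand_in(): hands the job in; it is judged then, once.
The state is a dict: "clock": time; "joint_positions": joint angles; "dq": joint speeds; "joint_torque": joint torques, N m; "eef_pos": TCP position; "tool_rot": TCP orientation; "force": force on the tool from outside, world axes, zero at the start; "torque": the same for the moment, N m; "grip_width": opening from 0.0 (shut) to 1.0 (fully open); "gripper_force": force on a finger pad.
Only numpy, scipy, OpenCV 4.12 (cv2) and the standard library are available. Lean on these libraries where they do the work, as an engineer would, in place of code of your own. Each camera call takes 0.05 s, during which the arm holds its last target. There are 200 camera calls.

TASK

The specimen carrier under the weight on the finned cold plate is finished. Set the ring weight and the plunger below it aside in the steel tray, standing upright, then move the finished carrier to the empty stand and bring the waiting carrier from the other stand to the cold plate, each lying flat between the four locating corners. Last, put the plunger back upright on the middle of the new carrier's specimen and the weight back over its stem, and leave the loupe and the beaker where they are.

Things in the scene. Friction and masses are not known exactly. Their poses are not given: they have to be found in the camera images.
- weight: dark steel ring weight, outside diameter 60 mm, through hole 26 mm, 30 mm high, about 0.45 kg; origin at the centre of its underside, z up along the hole. At the start it lies over the plunger's stem on the plunger's foot
- plunger: bright steel plunger, 34 mm high, about 0.12 kg: round foot 40 mm wide, 8 mm thick, with a 16 mm stem in its middle (top 4 mm tapered); origin at the centre of the foot's underside, z up the stem. The weight rests on the foot, 8 mm above this origin, and rises 4 mm past the stem, which can be gripped only once the weight is off. Starts on the slice of carrier_done
- carrier_done: the finished carrier, at the start on the cold plate under plunger and weight: flat aluminium plate, 46 mm (its x) by 84 mm (y), 14 mm thick, about 0.16 kg, with a pale stone slice (34 x 40 x 2 mm) bonded to the middle of its top, slice top 16 mm above the origin; origin at the centre of its underside. Either way round is right
- carrier_next: the waiting specimen carrier, at the start on stand_a; same shape, size and axes as carrier_done
- cold_plate: fixed finned aluminium block with two brass hose barbs on its +x side, 86 mm (x) by 120 mm (y), flat top 22 mm above the origin; on it four L-shaped steel locating corners, 5 mm high, legs 20 mm long, 6 mm thick, enclose a space of 56 mm (x) by 94 mm (y) centred on the origin, open in the middle of each side; origin at the centre of its underside
- stand_a: fixed low grey plastic stand that holds the waiting carrier at the start, 78 mm (x) by 116 mm (y), flat top 12 mm above the origin, with the same four locating corners (5 mm high, space 56 by 94 mm) centred on the origin; origin at the centre of its underside
- stand_b: fixed low grey plastic stand that is empty at the start, otherwise the same as stand_a
- tray: fixed shallow stainless tray, 110 mm (x) by 160 mm (y), wall 3 mm thick, rim 10 mm above the bench, inner floor 3 mm above the origin; origin at the centre of its underside
- loupe: black stand loupe, 37 mm in diameter, 40 mm high, standing loose on the bench, not part of the job; origin at the centre of its underside
- beaker: small clear beaker, 53 mm in diameter, 68 mm high, standing loose on the bench, not part of the job; origin at the centre of its underside

How it is judged:
By the outcome, as a careful person would: the job done as asked, in the order asked, and still so for the second after the job is handed in, with the robot touching nothing.
It also fails if it takes over 134 s, if anything falls off the work surface, if the arm or the gripper's body presses on something with over 40 N, if the wrist force passes 120 N, or if a joint passes its speed limit or range.

## Working session

There is one attempt and no reset: what is moved stays moved. The work goes in short steps, Python scripts to look and compute and a tool call to move; the robot and the scene stay as the last step left them, time stands still between calls to the robot, and variables do not carry over. Pictures are saved under pics/ and viewed, at most 14 in all, crops included, and the job is handed in when it is done.

Besides the shell and the picture viewer there is one more tool, called after "Call:" as a command line: name --argument value ..., lists and objects as JSON in quotes. jog_arm: Moves the arm, as the interface text tells. Its arguments: {"type":"object","properties":{"moves":{"type":"array"},"grip":{"type":"number"},"force":{"type":"number"}},"required":["moves"]}

```bash
ls; mkdir -p pics; python3 - <<'E'
from station import ctrl, viewer
import cv2,numpy as np
s=ctrl.sense();print(s, ctrl.grasp_offset)
for n in("top","scene"):
    im,d=viewer.get_image(n);cv2.imwrite(f"pics/{n}0.png",im);np.savez(f"{n}0.npz",im=im,d=d)
    c=viewer.get_calibration(n);print(n,c)
E
```

```text
pics
{'clock': 0.0, 'joint_positions': array([ 6.46575098e+01,  2.83146407e+01,  7.71294555e+01,  7.20569232e-04,
        7.46270429e+01, -5.47199589e+00]), 'dq': array([ 0.06243535, -0.04136665,  0.04263984,  0.0333385 , -0.04354339,
        0.06685022]), 'joint_torque': array([ 5.02851370e-03, -8.78817058e+01, -3.81841564e+01,  7.10492092e-02,
        5.35763043e-02, -6.13040993e-05]), 'eef_pos': array([0.21226053, 0.58743322, 0.21332716]), 'tool_rot': array([-1.79929251e+02, -7.47514520e-03,  1.60129310e+02]), 'force': array([-0.36305838, -0.3971377 , -0.4263259 ]), 'torque': array([ 0.00530509, -0.03374692, -0.03730527]), 'gripper_force': 0.0, 'grip_width': 1.0013928229198508} 0.0188
top {'intrinsics': array([[524.67424296,   0.        , 284.93738735],
       [  0.        , 524.67424296, 220.99838328],
       [  0.        ,   0.        ,   1.        ]]), 'world_to_cam': array([[ 0.0141183 , -0.99985769, -0.00923473,  0.19568296],
       [-0.99383072, -0.01301593, -0.11014124,  0.58171124],
       [ 0.11000537,  0.01073277, -0.99387304,  0.83822981],
       [ 0.        ,  0.        ,  0.        ,  1.        ]])}
scene {'intrinsics': array([[474.71570352,   0.        , 272.12051695],
       [  0.        , 474.71570352, 221.11850683],
       [  0.        ,   0.        ,   1.        ]]), 'world_to_cam': array([[ 0.55588831, -0.83123848, -0.00554827, -0.1679057 ],
       [-0.5200845 , -0.34258271, -0.78239964,  0.41383308],
       [ 0.64845995,  0.43781238, -0.62275197,  0.50215517],
       [ 0.        ,  0.        ,  0.        ,  1.        ]])}
```

View pics/top0.png

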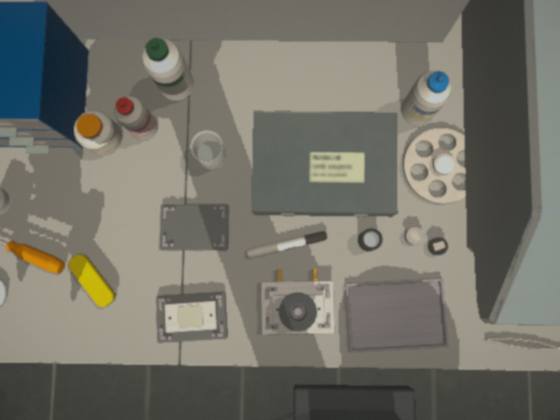

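View pics/scene0.png

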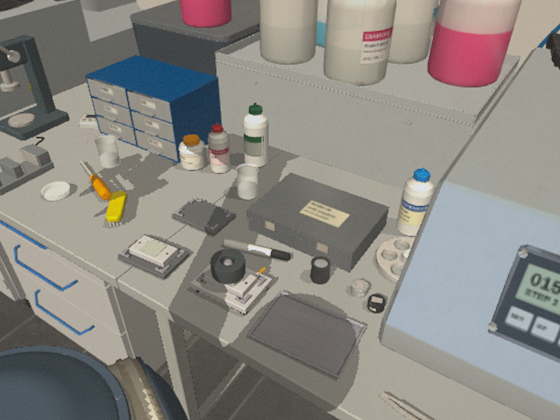

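The top view has the cold plate with weight at about (297,308), the stand with the waiting carrier at (192,316), the empty stand at (195,227), the tray at (396,314), the loupe at (370,240) and the beaker at (207,150). The scene view agrees.

```bash
cat > h.py <<'E'
import numpy as np,cv2
from station import ctrl,viewer
def pw(n,uv,z):
    c=viewer.get_calibration(n);K=c["intrinsics"];T=c["world_to_cam"];R=T[:3,:3];t=T[:3,3]
    o=-R.T@t;d=R.T@np.linalg.inv(K)@np.array([uv[0],uv[1],1.]);return o+d*(z-o[2])/d[2]
def cloud(n,d):
    c=viewer.get_calibration(n);K=c["intrinsics"];T=c["world_to_cam"]
    v,u=np.mgrid[:420,:560];p=np.stack([(u-K[0,2])/K[0,0]*d,(v-K[1,2])/K[1,1]*d,d],-1)
    return (p-T[:3,3])@T[:3,:3]
def crop(n,im,u,v,w,h,k,f):
    cv2.imwrite("pics/"+f,cv2.resize(im[v:v+h,u:u+w],None,fx=k,fy=k,interpolation=cv2.INTER_CUBIC))
E
python3 - <<'E'
from h import *
np.set_printoptions(precision=4,suppress=True)
z=np.load("top0.npz");im,d=z["im"],z["d"]
crop("top",im,150,190,100,160,3.7,"a.png") 
crop("top",im,250,260,200,100,4,"b.png")
P=cloud("top",d)
for n,(u,v) in dict(wt=(310,308),bench=(245,330),tray=(396,314),standb=(195,227),sl=(192,316),coldL=(297,335),loupe=(370,240),case=(320,190)).items(): print(n,P[v,u])
E
```

```text
wt [0.439  0.1623 0.0737]
bench [0.3969 0.2687 0.0002]
tray [0.4274 0.0149 0.003 ]
standb [0.5691 0.3567 0.0118]
sl [0.4207 0.354  0.0269]
coldL [0.39   0.1809 0.0007]
loupe [0.5488 0.0635 0.0387]
case [0.6291 0.1467 0.0492]
```

View pics/a.png

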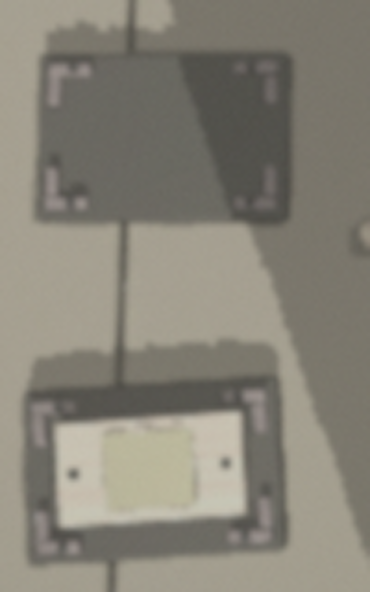

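View pics/b.png

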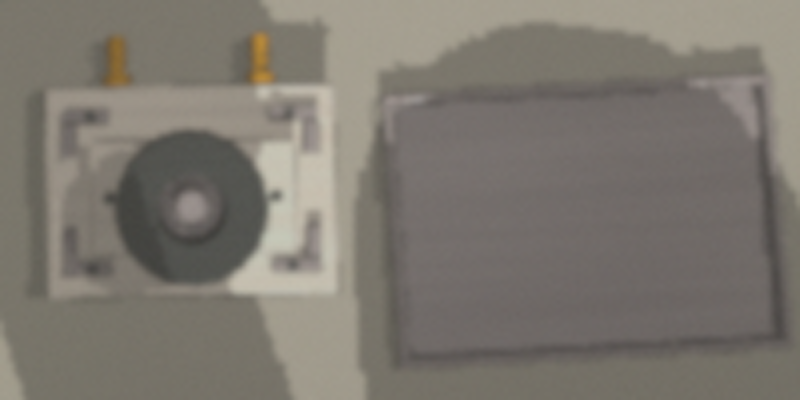

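Crop a shows the empty stand's corners (41,55)…(36,219) and the waiting carrier at (56,423)–(247,514). Crop b shows the weight centred at (192,206), the cold plate at (47,90)–(336,294) and the tray at (383,97)–(787,342).

```bash
python3 - <<'E'
from h import *
np.set_printoptions(precision=4,suppress=True)
def f(n,q,z,u0,v0,k,cam="top"):
    W=np.array([pw(cam,(u0+(x+.5)/k-.5,v0+(y+.5)/k-.5),z)[:2] for x,y in q])
    c=W.mean(0)
    if len(W)==4:
        TL,TR,BR,BL=W; v=(TL+BL-TR-BR)/2; h=(TL+TR-BL-BR)/2
        print(n,c,"len y,x",np.linalg.norm(v),np.linalg.norm(h),"yaw from y",np.degrees(np.arctan2(-v[0],v[1])),"from x",np.degrees(np.arctan2(h[1],h[0])))
    else: print(n,W)
A=(150,190,3.7);B=(250,260,4)
f("stand_b",[(41,55),(291,53),(288,222),(36,219)],.012,*A)
f("stand_a",[(25,393),(277,377),(287,548),(28,563)],.012,*A)
f("next",[(56,423),(243,409),(247,514),(57,529)],.026,*A)
f("slice",[(104,431),(193,427),(197,505),(104,511)],.028,*A)
f("cold",[(47,90),(333,86),(336,294),(49,296)],.022,*B)
f("coldcorn",[(62,108),(318,98),(320,270),(63,276)],.027,*B)
f("tray",[(383,97),(766,78),(787,342),(395,367)],.010,*B)
f("weight",[(192,206)],.076,*B)
f("stem",[(190,207)],.072,*B)
f("doneholes",[(110,197),(276,195)],.036,*B)
z=np.load("top0.npz");P=cloud("top",z["d"])
def mc(n,lo,hi,z0,z1):
    m=(P[...,0]>lo[0])&(P[...,0]<hi[0])&(P[...,1]>lo[1])&(P[...,1]<hi[1])&(P[...,2]>z0)&(P[...,2]<z1)
    p=P[m][:,:2].astype(np.float32);r=cv2.minAreaRect(p*1000);print(n,len(p),r,cv2.minEnclosingCircle(p*1000))
mc("weight",(.38,.1),(.5,.23),.066,.085)
mc("done",(.38,.08),(.5,.25),.033,.045)
mc("next",(.35,.28),(.5,.43),.0235,.034)
mc("cold",(.35,.08),(.5,.26),.018,.035)
mc("sb",(.5,.28),(.64,.43),.008,.02)
mc("sa",(.35,.28),(.5,.43),.008,.02)
mc("tray",(.33,-.1),(.52,.11),.006,.02)
z=np.load("scene0.npz");P=cloud("scene",z["d"])
mc("S weight",(.38,.1),(.5,.23),.070,.085)
mc("S next",(.35,.28),(.5,.43),.0225,.034)
mc("S sb",(.5,.28),(.64,.43),.008,.02)
E
```

```text
stand_b [0.5697 0.3585] len y,x 0.11563059191577404 0.07695021200806741 yaw from y 0.6469920063199802 from x 0.5269985412543069
stand_a [0.4186 0.3579] len y,x 0.11557879345755218 0.07601750461339865 yaw from y 4.2696046736136095 from x 4.149797149645375
next [0.4202 0.3569] len y,x 0.08400068418014554 0.04626896701280739 yaw from y 5.182592144768819 from x 3.3267609505266305
slice [0.4204 0.357 ] len y,x 0.040418925417246246 0.034571219407319165 yaw from y 3.943173291215967 from x 3.425284259531927
cold [0.437  0.1811] len y,x 0.11826110967209816 0.08443730994781679 yaw from y 1.4318575580227337 from x 1.3570771454323647
coldcorn [0.4386 0.1814] len y,x 0.10534386060918056 0.06897215792897778 yaw from y 2.6056138833045517 from x 1.1672069699958578
tray [0.4268 0.0175] len y,x 0.16178949445626795 0.10995901215392835 yaw from y 4.046344379687865 from x 3.0707629918138903
weight [[0.4341 0.1815]]
stem [[0.4335 0.1822]]
doneholes [[0.4348 0.2142]
 [0.4366 0.1468]]
weight 1031 ((434.2931823730469, 182.42381286621094), (59.0015754699707, 58.202171325683594), 27.757165908813477) ((434.0033
[... 894 characters left out ...]
62)
tray 1010 ((427.631103515625, 16.277572631835938), (114.19609832763672, 164.39968872070312), 3.9235610961914062) ((428.07159423828125, 16.92367935180664), 98.29620361328125)
S weight 625 ((434.984130859375, 180.95916748046875), (59.919864654541016, 57.093544006347656), 36.356964111328125) ((434.8512268066406, 180.5304718017578), 30.80516815185547)
S next 717 ((422.0242004394531, 356.4186706542969), (48.361244201660156, 85.55025482177734), 5.448471546173096) ((421.44635009765625, 356.27191162109375), 47.08879852294922)
S sb 1219 ((571.8074340820312, 357.24993896484375), (81.55145263671875, 116.35113525390625), 0.9011526107788086) ((568.8887939453125, 356.2650451660156), 67.96784210205078)
```

```bash
cat >> h.py <<'E'
from scipy.spatial.transform import Rotation as Ro
def go(*tg):
    """for successive targets (x,y,z,yaw): total shift (units) in tool axes after the turn, turn units"""
    s=ctrl.sense();p=s["eef_pos"];R=Ro.from_euler("xyz",s["tool_rot"],degrees=True)
    print(round(s["clock"],2),p.round(4),s["tool_rot"].round(2),"F",s["force"].round(1),"w",round(s["grip_width"]*91.2,1),"gf",s["gripper_force"])
    for x,y,z,w in tg:
        R2=Ro.from_euler("xyz",[180,0,w],degrees=True)
        print("turn",((R.inv()*R2).as_rotvec()/2).round(4),"shift",(R2.inv().apply(np.array([x,y,z])-p)/.05).round(3));p=np.array([x,y,z]);R=R2
E
python3 -c "
from h import *
go((*ctrl.sense()['eef_pos'],91),(.4343,.182,.2,91))"
```

```text
0.1 [0.2123 0.5875 0.2134] [-1.7994e+02 -1.0000e-02  1.6013e+02] F [ 0.1  0.2 -0.9] w 91.2 gf 0.0
turn [-5.000e-04  3.000e-04  6.033e-01] shift [0. 0. 0.]
turn [0. 0. 0.] shift [-8.186  4.298  0.268]
```

Call:
jog_arm --moves '[[[0,0,0],[0,0,0.086]],[[0,0,0],[0,0,0.086]],[[0,0,0],[0,0,0.086]],[[0,0,0],[0,0,0.086]],[[0,0,0],[0,0,0.086]],[[0,0,0],[0,0,0.086]],[[0,0,0],[0,0,0.086]],[[-0.5,0.3,0],[0,0,0]],[[-0.5,0.3,0],[0,0,0]]]' --grip 80

```text
clock: 1.23
eef_pos: [0.2435, 0.5377, 0.2135]
tool_rot: [-180.0, 0.0, 91.2]
force: [0.6, -0.3, -0.8]
grip_width: 0.878
gripper_force: 0.0
```

```bash
python3 -c "
from h import *
go((.4343,.182,.15,91))"
```

```text
1.23 [0.2435 0.5377 0.2135] [-1.7998e+02  4.0000e-02  9.1180e+01] F [ 0.6 -0.3 -0.8] w 80.1 gf 0.0
turn [-0.0002  0.0003  0.0015] shift [-7.179  3.691  1.269]
```

Call:
jog_arm --moves '[[[-0.8,0.41,0.14],[0,0,0]],[[-0.8,0.41,0.14],[0,0,0]],[[-0.8,0.41,0.14],[0,0,0]],[[-0.8,0.41,0.14],[0,0,0]],[[-0.8,0.41,0.14],[0,0,0]],[[-0.8,0.41,0.14],[0,0,0]],[[-0.8,0.41,0.14],[0,0,0]],[[-0.8,0.41,0.14],[0,0,0]],[[-0.78,0.41,0.14],[0,0,0]],[[0,0,0],[0,0,0]]]'

```text
clock: 2.48
eef_pos: [0.4359, 0.181, 0.1504]
tool_rot: [-180.0, 0.0, 91.0]
force: [-0.2, -0.6, -0.2]
grip_width: 0.876
gripper_force: 0.0
```

```bash
python3 -c "
from h import *
go((.4343,.182,.056,91))"
```

```text
2.48 [0.4359 0.181  0.1504] [-1.7996e+02  3.0000e-02  9.0960e+01] F [-0.2 -0.6 -0.2] w 79.9 gf 0.0
turn [-0.0004  0.0002 -0.0004] shift [ 0.02  -0.032  1.888]
```

Call:
jog_arm --moves '[[[0.02,-0.03,0.4],[0,0,0]],[[0,0,0.5],[0,0,0]],[[0,0,0.4],[0,0,0]],[[0,0,0.3],[0,0,0]],[[0,0,0.2],[0,0,0]],[[0,0,0.08],[0,0,0]],[[0,0,0],[0,0,0]]]'

```text
clock: 3.35
eef_pos: [0.4335, 0.1843, 0.057]
tool_rot: [-180.0, -0.0, 91.2]
force: [-0.5, -0.4, -0.6]
grip_width: 0.878
gripper_force: 0.0
```

Call:
jog_arm --moves '[[[0,0,0],[0,0,0]],[[0,0,0],[0,0,0]],[[0,0,0],[0,0,0]],[[0,0,0],[0,0,0]],[[0,0,0],[0,0,0]]]' --grip 50 --force 35

```text
clock: 3.98
eef_pos: [0.4341, 0.1842, 0.0573]
tool_rot: [179.9, -0.0, 91.1]
force: [1.2, -0.3, 7.4]
grip_width: 0.64
gripper_force: 35.0
```

Call:
jog_arm --moves '[[[0,0,-0.1],[0,0,0]],[[0,0,-0.2],[0,0,0]],[[0,0,-0.3],[0,0,0]],[[0,0,-0.4],[0,0,0]],[[0,0,-0.5],[0,0,0]],[[0,0,-0.3],[0,0,0]],[[0,0,0],[0,0,0]]]'

```text
clock: 4.85
eef_pos: [0.4339, 0.1843, 0.148]
tool_rot: [179.9, -0.0, 91.1]
force: [0.4, 0.7, -5.6]
grip_width: 0.637
gripper_force: 35.0
```

```bash
python3 - <<'E'
from h import *
im,d=viewer.get_image("scene");cv2.imwrite("pics/s1.png",cv2.resize(im[180:380,160:400],None,fx=3,fy=3))
# tray targets
th=np.radians(3.8);c=np.array([.4273,.017]);v=np.array([-np.sin(th),np.cos(th)])
print(c+v*.037,c-v*.040)
a=c+v*.037; go((*a,.12,91),(*a,.0145,91))
E
```

```text
[0.42484787 0.05391865] [ 0.42995096 -0.02291206]
4.9 [0.4334 0.1841 0.1472] [ 1.7997e+02 -1.0000e-02  9.1150e+01] F [-0.9 -0.7 -6.5] w 58.7 gf 34.99822732061148
turn [ 0.0003 -0.0001  0.0013] shift [-2.6   -0.217  0.544]
turn [0. 0. 0.] shift [-0.   -0.    2.11]
```

View pics/s1.png

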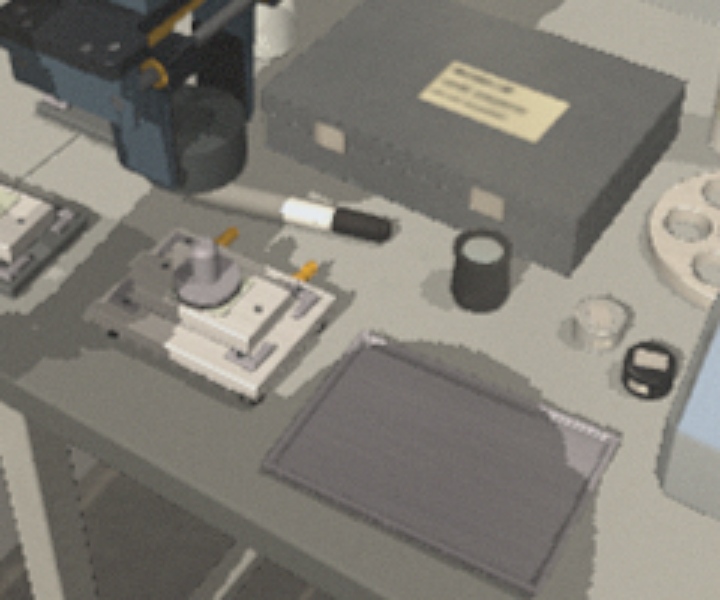

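Weight is held at about (210,140), and the plunger is left standing at (207,270) on the carrier.

Call:
jog_arm --moves '[[[-0.4,-0.04,0.1],[0,0,0]],[[-0.6,-0.05,0.1],[0,0,0]],[[-0.6,-0.05,0.1],[0,0,0]],[[-0.6,-0.04,0.2],[0,0,0]],[[-0.4,-0.04,0.4],[0,0,0]],[[0,0,0.5],[0,0,0]],[[0,0,0.5],[0,0,0]],[[0,0,0.4],[0,0,0]],[[0,0,0.2],[0,0,0]],[[0,0,0],[0,0,0]]]'

```text
clock: 6.15
eef_pos: [0.4246, 0.0539, 0.0214]
tool_rot: [-179.9, -0.0, 91.1]
force: [1.3, -0.4, -4.4]
grip_width: 0.637
gripper_force: 35.0
```

```bash
python3 - <<'E'
from h import *
go((.4249,.054,.0145,91))
E
```

```text
6.15 [0.4246 0.0539 0.0214] [-179.91   -0.     91.14] F [ 1.3 -0.4 -4.4] w 58.1 gf 34.99837760813534
turn [-0.0008 -0.      0.0013] shift [0.001 0.005 0.138]
```

Call:
jog_arm --moves '[[[0,0,0.06],[0,0,0]],[[0,0,0.06],[0,0,0]],[[0,0,0.02],[0,0,0]],[[0,0,0],[0,0,0]]]'

```text
clock: 6.65
eef_pos: [0.4252, 0.0539, 0.015]
tool_rot: [180.0, 0.0, 91.1]
force: [0.1, 0.6, -5.4]
grip_width: 0.636
gripper_force: 35.0
```

Call:
jog_arm --moves '[[[0,0,0],[0,0,0]],[[0,0,0],[0,0,0]],[[0,0,0],[0,0,0]]]' --grip 74

```text
clock: 7.02
eef_pos: [0.4253, 0.0539, 0.015]
tool_rot: [180.0, 0.0, 91.1]
force: [0.3, 0.6, -0.3]
grip_width: 0.805
gripper_force: 0.0
```

Call:
jog_arm --moves '[[[0,0,-0.2],[0,0,0]],[[0,0,-0.5],[0,0,0]],[[0,0,-0.7],[0,0,0]],[[0,0,-0.7],[0,0,0]],[[0,0,-0.6],[0,0,0]],[[-0.7,0,0],[0,0,0]],[[-0.7,0,0],[0,0,0]],[[-0.7,0,0],[0,0,0]],[[-0.7,0,0],[0,0,0]],[[0,0,0],[0,0,0]]]' --grip 74

```text
clock: 8.28
eef_pos: [0.4276, -0.0854, 0.1505]
tool_rot: [180.0, -0.2, 91.0]
force: [2.5, 13.2, 1.5]
grip_width: 0.812
gripper_force: 6.8
```

```bash
python3 - <<'E'
from h import *
im,d=viewer.get_image("top");crop("top",im,250,180,200,180,4,"t2.png");np.savez("t2.npz",im=im,d=d)
P=cloud("top",d)
def mc(n,lo,hi,z0,z1):
    m=(P[...,0]>lo[0])&(P[...,0]<hi[0])&(P[...,1]>lo[1])&(P[...,1]<hi[1])&(P[...,2]>z0)&(P[...,2]<z1)
    p=P[m][:,:2].astype(np.float32);print(n,len(p),cv2.minAreaRect(p*1000),cv2.minEnclosingCircle(p*1000), np.median(P[m][:,2]))
mc("weight",(.37,.0),(.48,.1),.02,.045)
mc("stem",(.38,.1),(.5,.23),.055,.085)
mc("foot",(.38,.1),(.5,.23),.042,.085)
mc("done",(.38,.08),(.5,.25),.032,.042)
go()
E
```

```text
weight 905 ((423.864013671875, 53.01953887939453), (58.59046173095703, 57.793209075927734), 45.80107116699219) ((423.5647888183594, 52.80605697631836), 29.745208740234375) 0.03229114512748428
stem 84 ((435.2223205566406, 183.1431121826172), (15.500378608703613, 14.098454475402832), 1.414597749710083) ((435.0641174316406, 182.6094207763672), 7.936619281768799) 0.07047817696269498
foot 475 ((435.6441650390625, 182.85018920898438), (38.061676025390625, 36.99783706665039), 0.7030038237571716) ((435.0463562011719, 182.63720703125), 19.65677261352539) 0.045985302636084704
done 994 ((437.1376647949219, 151.84774780273438), (45.2751350402832, 141.72805786132812), 0.8475182056427002) ((436.6929931640625, 152.0955047607422), 73.70308685302734) 0.03558694499943482
8.32 [ 0.4276 -0.0854  0.1505] [ 1.7999e+02 -1.3000e-01  9.1060e+01] F [ 1.3 10.4  1.5] w 74.0 gf 4.909629374742508
```

View pics/t2.png

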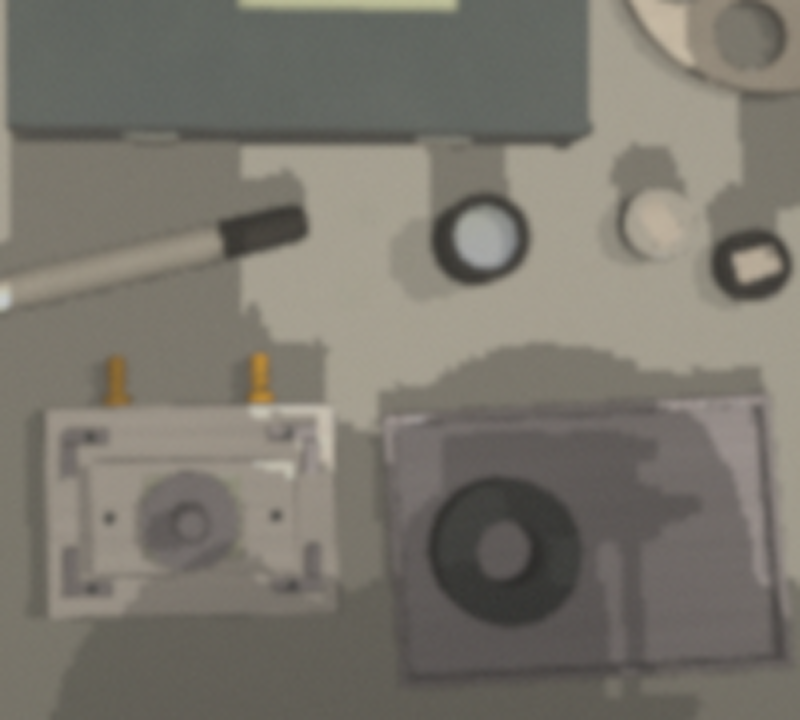

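Weight (504,550) sits flat in the tray and the plunger stands at (188,521). The arm drifted into the machine at the right with about 13 N, so I back away at once.

Call:
jog_arm --moves '[[[0.6,0,0],[0,0,0]],[[0.7,0,0],[0,0,0]],[[0.7,0,0],[0,0,0]],[[0.7,0,0],[0,0,0]],[[0.7,0.04,0],[0,0,0]],[[0.7,0.04,0],[0,0,0]],[[0.7,0,0],[0,0,0]],[[0.5,0,0],[0,0,0]],[[0,0,0],[0,0,0]]]' --grip 40

```text
clock: 9.45
eef_pos: [0.4264, 0.1802, 0.1505]
tool_rot: [180.0, -0.0, 91.3]
force: [-0.1, -1.0, -0.2]
grip_width: 0.438
gripper_force: 0.0
```

```bash
python3 - <<'E'
from h import *
go((.436,.1837,.05,91))
E
```

```text
9.45 [0.4264 0.1802 0.1505] [ 1.7997e+02 -1.0000e-02  9.1270e+01] F [-0.1 -1.  -0.2] w 40.0 gf 0.0
turn [ 0.0003 -0.0001  0.0024] shift [0.067 0.193 2.01 ]
```

Call:
jog_arm --moves '[[[0.07,0.19,0.3],[0,0,0]],[[0,0,0.5],[0,0,0]],[[0,0,0.5],[0,0,0]],[[0,0,0.4],[0,0,0]],[[0,0,0.2],[0,0,0]],[[0,0,0.1],[0,0,0]],[[0,0,0],[0,0,0]]]'

```text
clock: 10.32
eef_pos: [0.4363, 0.1825, 0.0499]
tool_rot: [180.0, 0.0, 91.1]
force: [-0.1, 0.5, -0.2]
grip_width: 0.435
gripper_force: 0.0
```

Call:
jog_arm --moves '[[[0,0,0],[0,0,0]],[[0,0,0],[0,0,0]],[[0,0,0],[0,0,0]],[[0,0,0],[0,0,0]],[[0,0,0],[0,0,0]]]' --grip 10 --force 20

```text
clock: 10.95
eef_pos: [0.4363, 0.1828, 0.0502]
tool_rot: [180.0, -0.0, 91.2]
force: [-0.5, 0.1, 6.1]
grip_width: 0.165
gripper_force: 20.0
```

```bash
python3 - <<'E'
from h import *
go((.436,.1837,.13,91),(.4297,-.018,.13,91),(.4297,-.018,.0155,91))
E
```

```text
10.95 [0.4363 0.1828 0.0502] [ 1.7997e+02 -1.0000e-02  9.1150e+01] F [-0.5  0.1  6.1] w 15.1 gf 20.00130604079459
turn [ 0.0003 -0.0001  0.0013] shift [ 0.018 -0.005 -1.596]
turn [0. 0. 0.] shift [-4.031 -0.196 -0.   ]
turn [0. 0. 0.] shift [-0.   -0.    2.29]
```

Call:
jog_arm --moves '[[[0,0,-0.2],[0,0,0]],[[0,0,-0.4],[0,0,0]],[[0,0,-0.5],[0,0,0]],[[0,0,-0.5],[0,0,0]],[[-0.4,0,0],[0,0,0]],[[-0.7,-0.04,0],[0,0,0]],[[-0.8,-0.04,0],[0,0,0]],[[-0.8,-0.04,0],[0,0,0]],[[-0.8,-0.04,0],[0,0,0]],[[-0.5,-0.04,0],[0,0,0]]]'

```text
clock: 12.2
eef_pos: [0.4299, -0.0191, 0.1305]
tool_rot: [180.0, 0.0, 91.1]
force: [-0.2, -0.3, -1.3]
grip_width: 0.169
gripper_force: 20.0
```

Call:
jog_arm --moves '[[[0,0,0.3],[0,0,0]],[[0,0,0.5],[0,0,0]],[[0,0,0.5],[0,0,0]],[[0,0,0.4],[0,0,0]],[[0,0,0.3],[0,0,0]],[[0,0,0.15],[0,0,0]],[[0,0,0],[0,0,0]]]'

```text
clock: 13.08
eef_pos: [0.43, -0.0175, 0.0225]
tool_rot: [-180.0, -0.0, 91.1]
force: [-0.7, 0.3, -1.5]
grip_width: 0.168
gripper_force: 20.0
```

```bash
python3 - <<'E'
from h import *
go((.4297,-.018,.0155,91))
E
```

```text
13.07 [ 0.43   -0.0175  0.0225] [-1.7997e+02 -1.0000e-02  9.1150e+01] F [-0.7  0.3 -1.5] w 15.3 gf 19.999771349248476
turn [-0.0002 -0.0001  0.0013] shift [-0.011 -0.006  0.139]
```

Call:
jog_arm --moves '[[[0,0,0.06],[0,0,0]],[[0,0,0.06],[0,0,0]],[[0,0,0.02],[0,0,0]],[[0,0,0],[0,0,0]]]'

```text
clock: 13.58
eef_pos: [0.4301, -0.0175, 0.0154]
tool_rot: [-180.0, 0.0, 91.1]
force: [0.6, -0.1, -0.0]
grip_width: 0.167
gripper_force: 20.0
```

Call:
jog_arm --moves '[[[0,0,0],[0,0,0]],[[0,0,0],[0,0,0]],[[0,0,0],[0,0,0]]]' --grip 40

```text
clock: 13.95
eef_pos: [0.4301, -0.0175, 0.0155]
tool_rot: [180.0, 0.0, 91.1]
force: [0.3, -0.1, 0.3]
grip_width: 0.431
gripper_force: 0.0
```

Call:
jog_arm --moves '[[[0,0,-0.2],[0,0,0]],[[0,0,-0.5],[0,0,0]],[[0,0,-0.6],[0,0,0]],[[0,0,-0.7],[0,0,0]],[[0.5,0,-0.3],[0,0,0]],[[0.8,0.03,0],[0,0,0]],[[0.9,0.03,0],[0,0,0]],[[0.9,0.03,0],[0,0,0]],[[0.6,0.03,0],[0,0,0]],[[0,0,0],[0,0,0]]]' --grip 64

```text
clock: 15.2
eef_pos: [0.4323, 0.1692, 0.131]
tool_rot: [180.0, -0.0, 91.3]
force: [0.1, -1.2, -0.7]
grip_width: 0.703
gripper_force: 0.0
```

```bash
python3 - <<'E'
from h import *
im,d=viewer.get_image("scene");crop("scene",im,160,180,240,200,3,"s3.png")
go((.4375,.182,.027,90.8))
E
```

```text
15.25 [0.4321 0.1682 0.1309] [179.98   0.    91.26] F [-0.3  0.5  0.2] w 64.0 gf 0.0
turn [0.0002 0.     0.004 ] shift [0.275 0.111 2.078]
```

View pics/s3.png

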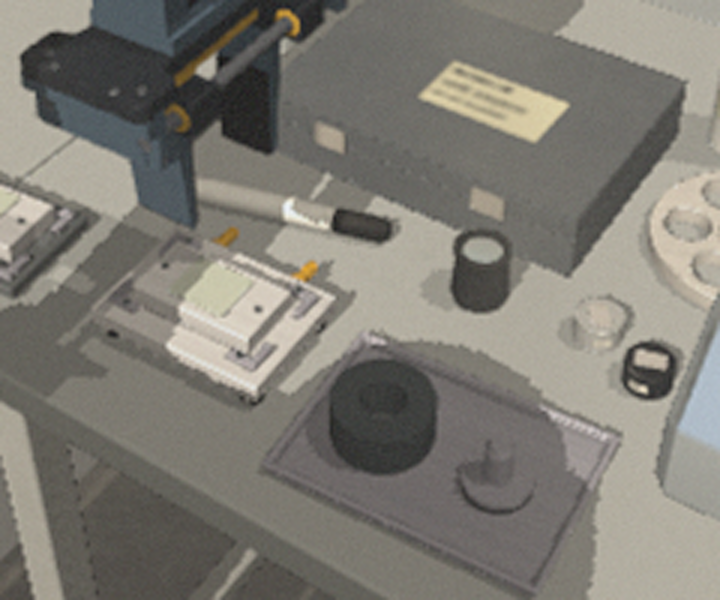

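Weight (383,415) and plunger (497,475) stand upright in the tray, and the finished carrier is free.

Call:
jog_arm --moves '[[[0.27,0.11,0.1],[0,0,0.004]],[[0,0,0.5],[0,0,0]],[[0,0,0.5],[0,0,0]],[[0,0,0.4],[0,0,0]],[[0,0,0.1],[0,0,0]],[[0,0,0],[0,0,0]]]' --grip 56

```text
clock: 16.0
eef_pos: [0.4378, 0.1811, 0.0505]
tool_rot: [-180.0, 0.0, 90.6]
force: [-0.4, -0.7, 0.6]
grip_width: 0.619
gripper_force: 0.0
```

```bash
python3 - <<'E'
from h import *
go((.4378,.182,.026,90.9))
E
```

```text
16.0 [0.4378 0.1811 0.0505] [-179.99    0.     90.65] F [-0.4 -0.7  0.6] w 56.5 gf 0.0
turn [-0.0001  0.     -0.0022] shift [0.018 0.    0.49 ]
```

Call:
jog_arm --moves '[[[0.02,0,0.2],[0,0,-0.002]],[[0,0,0.2],[0,0,0]],[[0,0,0.08],[0,0,0]],[[0,0,0],[0,0,0]]]'

```text
clock: 16.5
eef_pos: [0.4374, 0.1821, 0.0261]
tool_rot: [-180.0, 0.0, 90.9]
force: [-0.3, 0.2, -0.3]
grip_width: 0.614
gripper_force: 0.0
```

Call:
jog_arm --moves '[[[0,0,0],[0,0,0]],[[0,0,0],[0,0,0]],[[0,0,0],[0,0,0]],[[0,0,0],[0,0,0]],[[0,0,0],[0,0,0]]]' --grip 40 --force 25

```text
clock: 17.12
eef_pos: [0.4377, 0.1822, 0.0266]
tool_rot: [180.0, -0.0, 90.9]
force: [-0.7, 0.2, 5.7]
grip_width: 0.499
gripper_force: 24.9
```

Call:
jog_arm --moves '[[[0,0,-0.1],[0,0,0]],[[0,0,-0.3],[0,0,0]],[[0,0,-0.5],[0,0,0]],[[0,0,-0.6],[0,0,0]],[[0,0,-0.5],[0,0,0]],[[0,0,-0.2],[0,0,0]],[[0,0,0],[0,0,0]]]'

```text
clock: 18.0
eef_pos: [0.4377, 0.1822, 0.1365]
tool_rot: [180.0, -0.0, 90.9]
force: [-0.2, -0.4, -2.2]
grip_width: 0.506
gripper_force: 24.9
```

```bash
python3 - <<'E'
from h import *
go((.5705,.3595,.13,90.7),(.5705,.3595,.016,90.7))
E
```

```text
18.0 [0.4377 0.1822 0.1365] [ 1.7996e+02 -1.0000e-02  9.0920e+01] F [-0.2 -0.4 -2.2] w 46.1 gf 24.933040738105774
turn [ 0.0003 -0.0001  0.0019] shift [3.512 2.7   0.131]
turn [0. 0. 0.] shift [ 0.   -0.    2.28]
```

Call:
jog_arm --moves '[[[0.3,0.2,0],[0,0,0.002]],[[0.5,0.4,0],[0,0,0]],[[0.6,0.5,0],[0,0,0]],[[0.6,0.5,0],[0,0,0]],[[0.6,0.5,0],[0,0,0]],[[0.5,0.4,0],[0,0,0]],[[0.4,0.2,0],[0,0,0]],[[0,0,0],[0,0,0]]]'

```text
clock: 19.0
eef_pos: [0.5706, 0.3607, 0.1346]
tool_rot: [-179.9, 0.0, 90.8]
force: [-0.6, -0.9, -1.5]
grip_width: 0.502
gripper_force: 24.9
```

Call:
jog_arm --moves '[[[0,0,0.3],[0,0,0]],[[0,0,0.5],[0,0,0]],[[0,0,0.5],[0,0,0]],[[0,0,0.4],[0,0,0]],[[0,0,0.2],[0,0,0]],[[0,0,0],[0,0,0]]]'

```text
clock: 19.75
eef_pos: [0.5698, 0.3583, 0.0405]
tool_rot: [-179.9, 0.0, 90.7]
force: [0.8, -0.2, -2.0]
grip_width: 0.499
gripper_force: 24.9
```

```bash
python3 - <<'E'
from h import *
go((.5708,.3595,.0175,90.8))
im,d=viewer.get_image("scene");crop("scene",im,100,130,240,200,3,"s4.png")
E
```

```text
19.75 [0.5698 0.3583 0.0405] [-1.7991e+02  5.0000e-02  9.0670e+01] F [ 0.8 -0.2 -2. ] w 45.5 gf 24.932965636253357
turn [-0.0007  0.0004 -0.0011] shift [0.023 0.02  0.46 ]
```

View pics/s4.png

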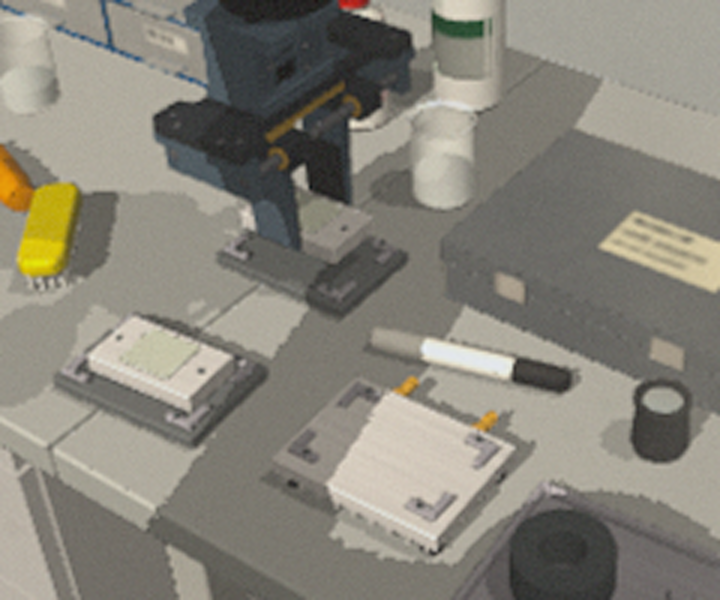

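The carrier hangs level over the empty stand at (325,235), well centred. Lowering.

Call:
jog_arm --moves '[[[0.02,0.02,0.2],[0,0,0]],[[0,0,0.15],[0,0,0]],[[0,0,0.08],[0,0,0]],[[0,0,0.04],[0,0,0]],[[0,0,0],[0,0,0]],[[0,0,0],[0,0,0]]]'

```text
clock: 20.55
eef_pos: [0.5715, 0.3599, 0.0181]
tool_rot: [180.0, -0.0, 90.7]
force: [-0.3, -0.5, -1.5]
grip_width: 0.5
gripper_force: 24.9
```

```bash
python3 -c "
from h import *
go()"
```

```text
20.55 [0.5715 0.3599 0.0181] [ 1.7998e+02 -1.0000e-02  9.0690e+01] F [-0.3 -0.5 -1.5] w 45.6 gf 24.933013021945953
```

Call:
jog_arm --moves '[[[0,0,0.03],[0,0,0]],[[0,0,0],[0,0,0]]]'

```text
clock: 20.8
eef_pos: [0.5716, 0.36, 0.0166]
tool_rot: [180.0, -0.0, 90.7]
force: [-1.0, 0.5, 0.3]
grip_width: 0.5
gripper_force: 24.9
```

Call:
jog_arm --moves '[[[0,0,0],[0,0,0]],[[0,0,0],[0,0,0]],[[0,0,0],[0,0,0]]]' --grip 56

```text
clock: 21.18
eef_pos: [0.5714, 0.3599, 0.0164]
tool_rot: [-180.0, 0.0, 90.7]
force: [0.4, -0.4, 0.3]
grip_width: 0.614
gripper_force: 0.0
```

Call:
jog_arm --moves '[[[0,0,-0.2],[0,0,0]],[[0,0,-0.5],[0,0,0]],[[0,0,-0.6],[0,0,0]],[[0,0,-0.5],[0,0,0]],[[0,-0.5,0],[0,0,-0.03]],[[0,-0.8,0],[0,0,0]],[[0,-0.8,0],[0,0,0]],[[0,-0.7,0],[0,0,0]],[[0,-0.2,0],[0,0,0]],[[0,0,0],[0,0,0]]]'

```text
clock: 22.42
eef_pos: [0.422, 0.3509, 0.107]
tool_rot: [180.0, -0.0, 94.2]
force: [0.9, 0.4, -0.6]
grip_width: 0.613
gripper_force: 0.0
```

```bash
python3 - <<'E'
from h import *
go((.422,.3585,.05,94.5),(.422,.3585,.0162,94.5))
im,d=viewer.get_image("top");P=cloud("top",d)
m=(P[...,0]>.5)&(P[...,0]<.64)&(P[...,1]>.28)&(P[...,1]<.43)&(P[...,2]>.0215)&(P[...,2]<.035)
p=P[m][:,:2].astype(np.float32);print(len(p),cv2.minAreaRect(p*1000),np.percentile(P[m][:,2],[10,50,90]))
E
```

```text
22.43 [0.422  0.3509 0.107 ] [ 1.7995e+02 -2.0000e-02  9.4150e+01] F [ 0.9  0.4 -0.6] w 55.9 gf 0.0
turn [ 0.0004 -0.0002 -0.003 ] shift [0.152 0.013 1.141]
turn [0. 0. 0.] shift [ 0.    -0.     0.676]
1339 ((569.51318359375, 358.7590637207031), (44.3552360534668, 83.3794174194336), 0.9517785310745239) [0.02364831 0.02585457 0.02835394]
```

Call:
jog_arm --moves '[[[0.15,0.01,0.2],[0,0,-0.003]],[[0,0,0.5],[0,0,0]],[[0,0,0.4],[0,0,0]],[[0,0,0.3],[0,0,0]],[[0,0,0.2],[0,0,0]],[[0,0,0.1],[0,0,0]],[[0,0,0],[0,0,0]],[[0,0,0],[0,0,0]]]'

```text
clock: 23.48
eef_pos: [0.422, 0.3583, 0.0219]
tool_rot: [180.0, -0.0, 94.5]
force: [0.1, -0.3, 0.1]
grip_width: 0.616
gripper_force: 0.0
```

```bash
python3 -c "
from h import *
go((.422,.3585,.0162,94.5))"
```

```text
23.48 [0.422  0.3583 0.0219] [ 1.7996e+02 -2.0000e-02  9.4470e+01] F [ 0.1 -0.3  0.1] w 56.2 gf 0.0
turn [ 0.0004 -0.0002 -0.0003] shift [0.004 0.001 0.114]
```

Call:
jog_arm --moves '[[[0,0,0.11],[0,0,0]],[[0,0,0],[0,0,0]]]'

```text
clock: 23.72
eef_pos: [0.4215, 0.358, 0.0157]
tool_rot: [-180.0, 0.0, 94.5]
force: [-0.2, 0.3, -0.1]
grip_width: 0.615
gripper_force: 0.0
```

Call:
jog_arm --moves '[[[0,0,0],[0,0,0]],[[0,0,0],[0,0,0]],[[0,0,0],[0,0,0]],[[0,0,0],[0,0,0]],[[0,0,0],[0,0,0]]]' --grip 40 --force 25

```text
clock: 24.35
eef_pos: [0.4217, 0.3581, 0.0159]
tool_rot: [180.0, -0.0, 94.5]
force: [0.3, 0.1, 0.8]
grip_width: 0.498
gripper_force: 25.0
```

Call:
jog_arm --moves '[[[0,0,-0.1],[0,0,0]],[[0,0,-0.3],[0,0,0]],[[0,0,-0.5],[0,0,0]],[[0,0,-0.6],[0,0,0]],[[0,0,-0.5],[0,0,0]],[[0,0,-0.2],[0,0,0]],[[0,0,0],[0,0,0]]]'

```text
clock: 25.22
eef_pos: [0.4218, 0.3582, 0.1265]
tool_rot: [179.9, -0.0, 94.5]
force: [0.7, 0.9, -2.9]
grip_width: 0.505
gripper_force: 25.0
```

```bash
python3 - <<'E'
from h import *
go((.4385,.1825,.12,91.2),(.4385,.1825,.028,91.2))
E
```

```text
25.23 [0.4218 0.3582 0.1265] [ 1.7994e+02 -3.0000e-02  9.4470e+01] F [ 0.7  0.9 -2.9] w 46.0 gf 24.999497830867767
turn [ 0.0005 -0.0003  0.0286] shift [-3.521  0.26   0.13 ]
turn [0. 0. 0.] shift [ 0.   -0.    1.84]
```

Call:
jog_arm --moves '[[[0,0,0],[0,0,0.028]],[[-0.4,0.02,0],[0,0,0]],[[-0.6,0.04,0],[0,0,0]],[[-0.7,0.05,0],[0,0,0]],[[-0.7,0.05,0],[0,0,0]],[[-0.6,0.05,0],[0,0,0]],[[-0.4,0.04,0],[0,0,0]],[[-0.12,0.01,0],[0,0,0]],[[0,0,0],[0,0,0]]]'

```text
clock: 26.35
eef_pos: [0.4383, 0.182, 0.1256]
tool_rot: [-180.0, 0.0, 91.2]
force: [-0.2, -0.1, -2.1]
grip_width: 0.5
gripper_force: 25.0
```

Call:
jog_arm --moves '[[[0,0,0.3],[0,0,0]],[[0,0,0.5],[0,0,0]],[[0,0,0.4],[0,0,0]],[[0,0,0.3],[0,0,0]],[[0,0,0],[0,0,0]],[[0,0,0],[0,0,0]]]'

```text
clock: 27.1
eef_pos: [0.4387, 0.1828, 0.0513]
tool_rot: [180.0, -0.0, 91.3]
force: [-0.7, 0.4, -1.3]
grip_width: 0.503
gripper_force: 25.0
```

```bash
python3 - <<'E'
from h import *
go((.4385,.1825,.026,91.2))
im,d=viewer.get_image("scene");crop("scene",im,160,210,160,120,4,"s5.png")
E
```

```text
27.1 [0.4387 0.1828 0.0513] [ 1.7998e+02 -1.0000e-02  9.1300e+01] F [-0.7  0.4 -1.3] w 45.9 gf 24.999593496322632
turn [ 0.0002 -0.0001  0.0008] shift [-0.007 -0.004  0.506]
```

View pics/s5.png

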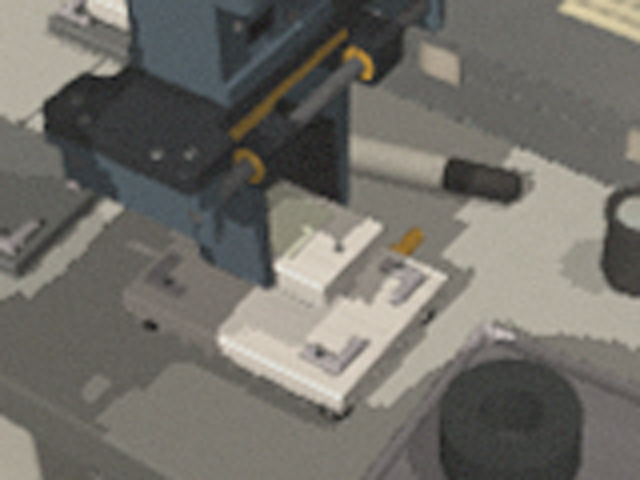

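The new carrier hangs level at (330,240) above the cold plate, between the corners. Lowering.

Call:
jog_arm --moves '[[[0,0,0.2],[0,0,0]],[[0,0,0.15],[0,0,0]],[[0,0,0.08],[0,0,0]],[[0,0,0.05],[0,0,0]],[[0,0,0.03],[0,0,0]],[[0,0,0],[0,0,0]]]'

```text
clock: 27.9
eef_pos: [0.4385, 0.1824, 0.0258]
tool_rot: [180.0, -0.0, 91.3]
force: [-2.6, -0.6, 8.9]
grip_width: 0.504
gripper_force: 25.0
```

Call:
jog_arm --moves '[[[0,0,0],[0,0,0]],[[0,0,0],[0,0,0]],[[0,0,0],[0,0,0]]]' --grip 56

```text
clock: 28.28
eef_pos: [0.4386, 0.1824, 0.0254]
tool_rot: [180.0, -0.0, 91.3]
force: [-0.4, -0.7, 0.3]
grip_width: 0.614
gripper_force: 0.0
```

Call:
jog_arm --moves '[[[0,0,-0.2],[0,0,0]],[[0,0,-0.5],[0,0,0]],[[0,0,-0.6],[0,0,0]],[[0,0,-0.6],[0,0,0]],[[-0.5,-0.03,0],[0,0,0]],[[-0.8,-0.03,0],[0,0,0]],[[-0.8,-0.03,0],[0,0,0]],[[-0.8,-0.03,0],[0,0,0]],[[-0.8,-0.03,0],[0,0,0]],[[-0.3,0,0],[0,0,0]]]' --grip 40

```text
clock: 29.52
eef_pos: [0.4355, -0.0193, 0.121]
tool_rot: [180.0, 0.0, 91.2]
force: [-0.5, 0.2, -1.8]
grip_width: 0.441
gripper_force: 0.0
```

```bash
python3 - <<'E'
from h import *
go((.4301,-.0175,.0155,91.1))
im,d=viewer.get_image("top");P=cloud("top",d)
def mc(n,lo,hi,z0,z1):
    m=(P[...,0]>lo[0])&(P[...,0]<hi[0])&(P[...,1]>lo[1])&(P[...,1]<hi[1])&(P[...,2]>z0)&(P[...,2]<z1)
    p=P[m][:,:2].astype(np.float32);print(n,len(p),cv2.minAreaRect(p*1000),np.percentile(P[m][:,2],[10,50,90]))
mc("next",(.38,.12),(.5,.25),.032,.045)
mc("cold",(.38,.1),(.482,.26),.018,.031)
crop("top",im,250,265,100,90,6,"t6.png")
E
```

```text
29.52 [ 0.4355 -0.0193  0.121 ] [1.7997e+02 1.0000e-02 9.1150e+01] F [-0.5  0.2 -1.8] w 40.2 gf 0.0
turn [0.0003 0.0001 0.0005] shift [ 0.039 -0.107  2.11 ]
next 1486 ((436.6593322753906, 182.65821838378906), (45.251651763916016, 83.25959014892578), 0.8743709921836853) [0.03388801 0.03618948 0.0385909 ]
cold 2284 ((438.63067626953125, 181.74757385253906), (86.85706329345703, 119.40681457519531), 1.0706580877304077) [0.01984114 0.02192694 0.02549991]
```

View pics/t6.png

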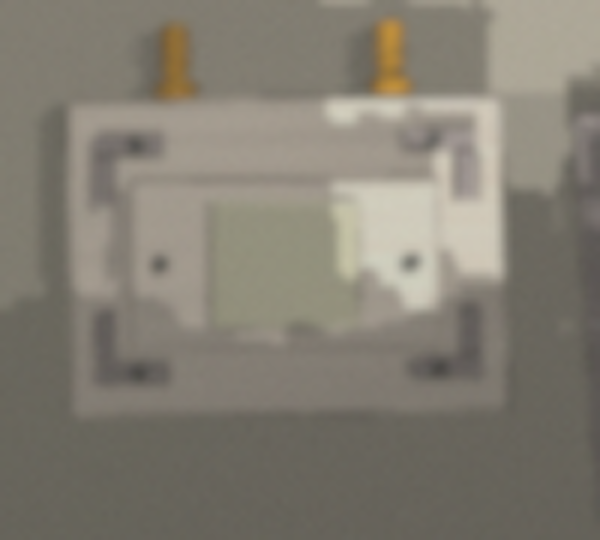

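The carrier lies flat in the corners, holes at (160,264) and (410,262), slice centre at about (284,264). Next, regrasp the plunger.

Call:
jog_arm --moves '[[[0.04,-0.11,0],[0,0,0]],[[0,0,0.3],[0,0,0]],[[0,0,0.5],[0,0,0]],[[0,0,0.5],[0,0,0]],[[0,0,0.4],[0,0,0]],[[0,0,0.2],[0,0,0]],[[0,0,0.1],[0,0,0]],[[0,0,0.08],[0,0,0]],[[0,0,0],[0,0,0]]]'

```text
clock: 30.7
eef_pos: [0.43, -0.0157, 0.0166]
tool_rot: [180.0, 0.0, 91.3]
force: [-0.2, 0.3, 0.0]
grip_width: 0.442
gripper_force: 0.0
```

```bash
python3 - <<'E'
from h import *
go((.4301,-.0175,.0155,91.1))
A=[pw("top",(250+(x+.5)/6-.5,265+(y+.5)/6-.5),z)for x,y,z in[(283.5,264,.038),(285,263,.036)]];print(A)
E
```

```text
30.7 [ 0.43   -0.0157  0.0166] [179.99   0.    91.26] F [-0.2  0.3  0. ] w 40.3 gf 0.0
turn [0.0001 0.     0.0014] shift [-0.035  0.001  0.022]
[array([0.43588929, 0.18223157, 0.038     ]), array([0.4360529 , 0.18180078, 0.036     ])]
```

Call:
jog_arm --moves '[[[-0.035,0,0.02],[0,0,0]],[[0,0,0],[0,0,0]]]'

```text
clock: 30.95
eef_pos: [0.4301, -0.0178, 0.0156]
tool_rot: [180.0, 0.0, 91.2]
force: [-0.4, 0.3, -0.9]
grip_width: 0.438
gripper_force: 0.0
```

Call:
jog_arm --moves '[[[0,0,0],[0,0,0]],[[0,0,0],[0,0,0]],[[0,0,0],[0,0,0]],[[0,0,0],[0,0,0]],[[0,0,0],[0,0,0]]]' --grip 10 --force 20

```text
clock: 31.58
eef_pos: [0.43, -0.0176, 0.0154]
tool_rot: [180.0, 0.0, 91.3]
force: [-0.1, -0.6, 2.0]
grip_width: 0.166
gripper_force: 20.0
```

Call:
jog_arm --moves '[[[0,0,-0.2],[0,0,0]],[[0,0,-0.5],[0,0,0]],[[0,0,-0.7],[0,0,0]],[[0,0,-0.7],[0,0,0]],[[0.5,0.04,-0.2],[0,0,0]],[[0.8,0.04,0],[0,0,0]],[[0.8,0.04,0],[0,0,0]],[[0.8,0.05,0],[0,0,0]],[[0.8,0.04,0],[0,0,0]],[[0.3,0.04,0],[0,0,0]]]'

```text
clock: 32.83
eef_pos: [0.4378, 0.1844, 0.131]
tool_rot: [180.0, -0.0, 91.4]
force: [1.2, -0.8, -1.9]
grip_width: 0.166
gripper_force: 20.0
```

Call:
jog_arm --moves '[[[0,0,0],[0,0,0]],[[0,0,0],[0,0,0]]]'

```text
clock: 33.08
eef_pos: [0.4379, 0.1818, 0.1305]
tool_rot: [-180.0, 0.0, 91.2]
force: [-0.4, -0.2, -0.8]
grip_width: 0.167
gripper_force: 20.0
```

```bash
python3 - <<'E'
from h import *
go((.4383,.1828,.0505,91.1))
E
```

```text
33.08 [0.4379 0.1818 0.1305] [-1.7998e+02  2.0000e-02  9.1230e+01] F [-0.4 -0.2 -0.8] w 15.3 gf 19.99976201914251
turn [-0.0002  0.0002  0.0012] shift [0.021 0.009 1.6  ]
```

Call:
jog_arm --moves '[[[0.02,0.01,0.2],[0,0,0]],[[0,0,0.4],[0,0,0]],[[0,0,0.4],[0,0,0]],[[0,0,0.3],[0,0,0]],[[0,0,0.15],[0,0,0]],[[0,0,0],[0,0,0]],[[0,0,0],[0,0,0]]]'

```text
clock: 33.95
eef_pos: [0.4388, 0.1836, 0.0583]
tool_rot: [180.0, -0.0, 91.2]
force: [0.1, -0.0, -1.3]
grip_width: 0.169
gripper_force: 20.0
```

```bash
python3 - <<'E'
from h import *
go((.4383,.1828,.0505,91.1))
E
```

```text
33.95 [0.4388 0.1836 0.0583] [ 1.7997e+02 -1.0000e-02  9.1250e+01] F [ 0.1 -0.  -1.3] w 15.4 gf 19.999862146214582
turn [ 0.0003 -0.0001  0.0013] shift [-0.016 -0.01   0.155]
```

Call:
jog_arm --moves '[[[-0.01,-0.01,0.07],[0,0,0]],[[0,0,0.05],[0,0,0]],[[0,0,0.035],[0,0,0]],[[0,0,0],[0,0,0]]]'

```text
clock: 34.45
eef_pos: [0.438, 0.1832, 0.0503]
tool_rot: [180.0, -0.0, 91.3]
force: [-0.7, 0.7, 4.1]
grip_width: 0.167
gripper_force: 20.0
```

Call:
jog_arm --moves '[[[0,0,0],[0,0,0]],[[0,0,0],[0,0,0]],[[0,0,0],[0,0,0]]]' --grip 40

```text
clock: 34.83
eef_pos: [0.4381, 0.1832, 0.0501]
tool_rot: [180.0, 0.0, 91.3]
force: [0.5, 0.1, -0.4]
grip_width: 0.436
gripper_force: 0.0
```

Call:
jog_arm --moves '[[[0,0,-0.2],[0,0,0]],[[0,0,-0.5],[0,0,0]],[[0,0,-0.6],[0,0,0]],[[0,0,-0.3],[0,0,0]],[[-0.4,-0.04,0],[0,0,0]],[[-0.7,-0.07,0],[0,0,0]],[[-0.7,-0.07,0],[0,0,0]],[[-0.6,-0.04,0],[0,0,0]],[[-0.18,0,0],[0,0,0]],[[0,0,0],[0,0,0]]]' --grip 74

```text
clock: 36.08
eef_pos: [0.4301, 0.0539, 0.1305]
tool_rot: [180.0, -0.0, 91.2]
force: [-0.4, 0.1, 0.3]
grip_width: 0.811
gripper_force: 0.0
```

```bash
python3 - <<'E'
from h import *
go((.4253,.0539,.015,91.1))
im,d=viewer.get_image("top");P=cloud("top",d)
def mc(n,lo,hi,z0,z1):
    m=(P[...,0]>lo[0])&(P[...,0]<hi[0])&(P[...,1]>lo[1])&(P[...,1]<hi[1])&(P[...,2]>z0)&(P[...,2]<z1)
    p=P[m][:,:2].astype(np.float32);print(n,len(p),cv2.minAreaRect(p*1000),cv2.minEnclosingCircle(p*1000),np.median(P[m][:,2]))
mc("stem",(.38,.13),(.5,.23),.055,.085)
mc("foot",(.38,.13),(.5,.23),.042,.085)
mc("next",(.38,.13),(.5,.25),.032,.045)
E
```

```text
36.08 [0.4301 0.0539 0.1305] [ 1.7997e+02 -1.0000e-02  9.1200e+01] F [-0.4  0.1  0.3] w 74.0 gf 0.0
turn [ 0.0003 -0.0001  0.0008] shift [ 1.000e-03 -9.600e-02  2.311e+00]
stem 86 ((436.67333984375, 183.16812133789062), (15.155838966369629, 14.133313179016113), 0.08642689883708954) ((436.3286437988281, 183.2053680419922), 7.969274520874023) 0.07016310186392025
foot 475 ((435.6607971191406, 182.82188415527344), (38.26346969604492, 37.07743453979492), 0.7549692392349243) ((436.11669921875, 183.1343536376953), 19.771778106689453) 0.04597674199340323
next 1147 ((436.676513671875, 182.67794799804688), (45.28361892700195, 83.39300537109375), 0.8329030275344849) ((435.8710021972656, 182.65216064453125), 46.97399139404297) 0.03579619874541207
```

Call:
jog_arm --moves '[[[0,-0.1,0.2],[0,0,0]],[[0,0,0.5],[0,0,0]],[[0,0,0.5],[0,0,0]],[[0,0,0.4],[0,0,0]],[[0,0,0.3],[0,0,0]],[[0,0,0.2],[0,0,0]],[[0,0,0.15],[0,0,0]],[[0,0,0.06],[0,0,0]],[[0,0,0],[0,0,0]],[[0,0,0],[0,0,0]]]'

```text
clock: 37.38
eef_pos: [0.4251, 0.0538, 0.015]
tool_rot: [180.0, 0.0, 91.3]
force: [-0.4, 0.2, 0.3]
grip_width: 0.81
gripper_force: 0.0
```

Call:
jog_arm --moves '[[[0,0,0],[0,0,0]],[[0,0,0],[0,0,0]],[[0,0,0],[0,0,0]],[[0,0,0],[0,0,0]],[[0,0,0],[0,0,0]]]' --grip 50 --force 35

```text
clock: 38.0
eef_pos: [0.425, 0.0538, 0.0148]
tool_rot: [180.0, 0.0, 91.3]
force: [-0.5, -0.0, 5.2]
grip_width: 0.637
gripper_force: 35.0
```

Call:
jog_arm --moves '[[[0,0,-0.2],[0,0,0]],[[0,0,-0.5],[0,0,0]],[[0,0,-0.7],[0,0,0]],[[0,0,-0.7],[0,0,0]],[[0,0,-0.5],[0,0,0]],[[0.4,0.04,0],[0,0,0]],[[0.7,0.07,0],[0,0,0]],[[0.7,0.07,0],[0,0,0]],[[0.6,0.05,0],[0,0,0]],[[0.2,0,0],[0,0,0]]]'

```text
clock: 39.25
eef_pos: [0.4331, 0.1853, 0.1449]
tool_rot: [-180.0, -0.0, 91.4]
force: [-0.8, -0.6, -5.1]
grip_width: 0.642
gripper_force: 35.0
```

Call:
jog_arm --moves '[[[0,0,0],[0,0,0]],[[0,0,0],[0,0,0]]]'

```text
clock: 39.5
eef_pos: [0.4332, 0.1833, 0.1447]
tool_rot: [-180.0, 0.0, 91.2]
force: [-1.1, -0.1, -4.9]
grip_width: 0.64
gripper_force: 35.0
```

```bash
python3 - <<'E'
from h import *
go((.4381,.1845,.088,91.1),(.4381,.1845,.058,91.1))
E
```

```text
39.5 [0.4332 0.1833 0.1447] [-1.7997e+02  2.0000e-02  9.1240e+01] F [-1.1 -0.1 -4.9] w 58.4 gf 34.99856487382203
turn [-0.0002  0.0002  0.0012] shift [0.023 0.098 1.134]
turn [0. 0. 0.] shift [ 0.  -0.   0.6]
```

Call:
jog_arm --moves '[[[0.02,0.1,0.2],[0,0,0]],[[0,0,0.4],[0,0,0]],[[0,0,0.3],[0,0,0]],[[0,0,0.15],[0,0,0]],[[0,0,0],[0,0,0]],[[0,0,0],[0,0,0]]]'

```text
clock: 40.25
eef_pos: [0.4388, 0.1851, 0.0925]
tool_rot: [180.0, -0.0, 91.2]
force: [0.3, -0.2, -5.3]
grip_width: 0.641
gripper_force: 35.0
```

```bash
python3 - <<'E'
from h import *
go((.4381,.1845,.058,91.1))
im,d=viewer.get_image("scene");crop("scene",im,180,210,140,100,5,"s7.png")
E
```

```text
40.25 [0.4388 0.1851 0.0925] [ 1.7997e+02 -1.0000e-02  9.1250e+01] F [ 0.3 -0.2 -5.3] w 58.5 gf 34.99853326007724
turn [ 0.0003 -0.0001  0.0013] shift [-0.013 -0.015  0.69 ]
```

View pics/s7.png

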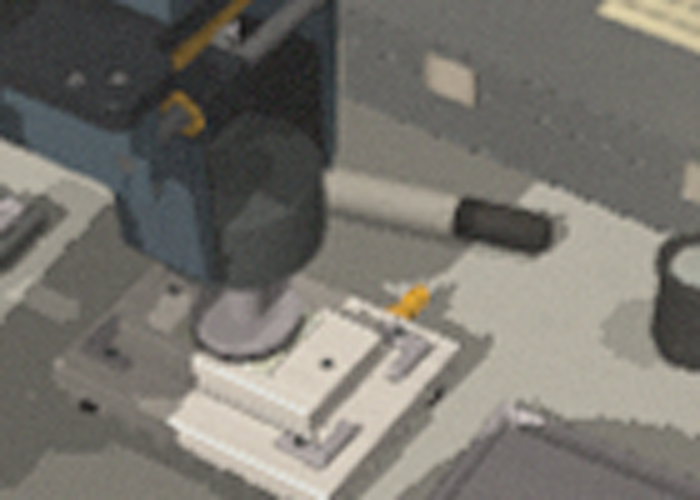

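Weight (right edge 328) is centred over the plunger foot (centre 249,325). Lowering gently.

Call:
jog_arm --moves '[[[-0.01,-0.01,0.1],[0,0,0]],[[0,0,0.1],[0,0,0]],[[0,0,0.1],[0,0,0]],[[0,0,0.05],[0,0,0]],[[0,0,0],[0,0,0]]]'

```text
clock: 40.92
eef_pos: [0.4379, 0.1846, 0.0744]
tool_rot: [-180.0, 0.0, 91.3]
force: [-0.6, 0.4, -5.1]
grip_width: 0.639
gripper_force: 35.0
```

Call:
jog_arm --moves '[[[0,0,0.1],[0,0,0]],[[0,0,0.1],[0,0,0]],[[0,0,0.05],[0,0,0]],[[0,0,0],[0,0,0]],[[0,0,0],[0,0,0]]]'

```text
clock: 41.55
eef_pos: [0.438, 0.1847, 0.0622]
tool_rot: [-180.0, 0.0, 91.3]
force: [-0.1, 0.6, -6.1]
grip_width: 0.638
gripper_force: 35.0
```

Already past the stem top with no contact force; 4 mm remain.

Call:
jog_arm --moves '[[[0,0,0.04],[0,0,0]],[[0,0,0.03],[0,0,0]],[[0,0,0.01],[0,0,0]],[[0,0,0],[0,0,0]]]'

```text
clock: 42.05
eef_pos: [0.438, 0.1847, 0.0581]
tool_rot: [-180.0, 0.0, 91.3]
force: [0.4, -0.2, -5.0]
grip_width: 0.639
gripper_force: 35.0
```

Call:
jog_arm --moves '[[[0,0,0],[0,0,0]],[[0,0,0],[0,0,0]],[[0,0,0],[0,0,0]]]' --grip 74

```text
clock: 42.42
eef_pos: [0.4382, 0.1847, 0.0583]
tool_rot: [180.0, -0.0, 91.3]
force: [-0.4, -0.2, -1.0]
grip_width: 0.807
gripper_force: 0.0
```

Call:
jog_arm --moves '[[[0,0,-0.2],[0,0,0]],[[0,0,-0.5],[0,0,0]],[[0,0,-0.7],[0,0,0]],[[0,0,-0.5],[0,0,0]],[[0.6,-0.1,0],[0,0,0]],[[0.8,-0.1,0],[0,0,0]],[[0.8,0,0],[0,0,0]],[[0.8,0,0],[0,0,0]],[[0,0,0],[0,0,0]],[[0,0,0],[0,0,0]]]'

```text
clock: 43.68
eef_pos: [0.4245, 0.334, 0.1535]
tool_rot: [-180.0, 0.0, 91.3]
force: [-1.1, 0.0, -0.4]
grip_width: 0.808
gripper_force: 0.0
```

```bash
python3 - <<'E'
from h import *
go()
im,d=viewer.get_image("top");P=cloud("top",d)
def mc(n,lo,hi,z0,z1):
    m=(P[...,0]>lo[0])&(P[...,0]<hi[0])&(P[...,1]>lo[1])&(P[...,1]<hi[1])&(P[...,2]>z0)&(P[...,2]<z1)
    p=P[m][:,:2].astype(np.float32);print(n,len(p),cv2.minEnclosingCircle(p*1000),np.percentile(P[m][:,2],[5,50,95]))
mc("weight",(.38,.13),(.5,.23),.066,.1)
mc("loupe",(.5,.02),(.6,.11),.03,.05)
P=cloud("top",np.load("top0.npz")["d"]);mc("loupe0",(.5,.02),(.6,.11),.03,.05)
crop("top",im,140,120,320,240,2.5,"t8.png")
E
```

```text
43.67 [0.4245 0.334  0.1535] [-1.7999e+02  2.0000e-02  9.1290e+01] F [-1.1  0.  -0.4] w 73.7 gf 0.0
weight 1042 ((436.288330078125, 183.38461303710938), 29.909130096435547) [0.07105561 0.07528429 0.07779263]
loupe 546 ((580.4763793945312, 64.99177551269531), 46.75021743774414) [0.03388444 0.03846668 0.04947167]
loupe0 539 ((581.0282592773438, 65.3769302368164), 47.42073440551758) [0.03421704 0.03836679 0.04907148]
```

View pics/t8.png

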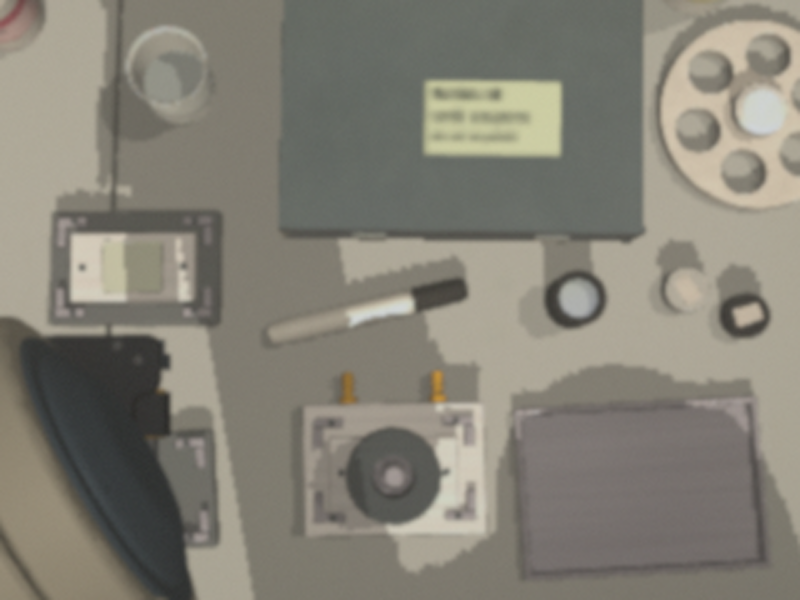

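The weight and plunger sit centred on the new carrier at (394,475). The finished carrier lies flat on the other stand at (133,267). The loupe (576,298) and beaker (168,75) have not moved, so I hand in.

```bash
python3 -c "
from station import ctrl
print(ctrl.hand_in())"
```

```text
the job is handed in; nothing more can be done
None
```

The job is done and handed in at about 44 s: finished carrier on the formerly empty stand, new carrier on the cold plate with plunger and weight back on its middle, loupe and beaker untouched; the gripper did brush the machine on the right once, reading about 13 N at the end of that move (peak not recorded).

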